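Unlock the pressure canner and take out the jar

ROBOT

A 6-joint arm with a two-finger parallel gripper is mounted at the origin on a cart in front of the work surface, level with it; the furniture and walls round the work are solid. World frame = base frame: x ahead of the robot, y to its left, z up, the work surface at z = 0. Lengths are in m, angles in rad, forces in N, time in s.
With the tool pointing down it reaches from about 0.425 to 0.925 m from the base axis. Payload 12.5 kg.
Tool frame: the origin (TCP) lies at the centre of the arm's flange, where the gripper is bolted on; the fingertips stand 173 mm ahead of it and the grasp point (between the pads) lies 155 mm ahead of it; z points along the fingers, y is the line along which they close (so a half turn about z gives the same grasp; the last joint's range is limited). The gripper opens to 85 mm and grips with 20 to 120 N. Pads are 22 mm wide; open, the fingers measure 114 mm over their backs; the gripper's body (76 mm by 85 mm) begins 54 mm behind the grasp point. The pads swing forward as they close: fully open they stand 13 mm farther back than shut.
Start: joints at [1.122, 0.491, 1.559, -0, 1.092, -0.106], TCP at [0.21, 0.589, 0.405] pointing down, gripper open.
Joint ranges: [-3.1, 3.1], [-0.84, 2.19], [0.05, 2.79], [-1.13, 4.28], [0.06, 2.93], [-2.69, 2.69]. Speed limits (rad/s): [2.22, 2.22, 2.79, 3.14, 3.14, 3.14].

INTERFACE

Orientations are given as a rotation vector (axis times angle).
In Python, from cell import telemetry, get_image, camera_model, bot, finder gives the robot as it stands.
- The arm moves only by the tool arm_command, never from a script. Its argument "commands" is a list of rows, each a list of 5 numbers: the closure, from -1 (fully open) to 1 (shut), so that 0 is half open, then the shift along the world's x, y, z scaled (see below), then the turn about the world's z scaled (see below). In form: [[claw, tx, ty, tz, turn], ...]. A call has 1 to 20 rows; each row is the pose to reach, as a shift and turn from the pose commanded when the call began, turning the shorter way round; what a row does not reach only later rows make up. The controller multiplies each number of a shift by 15 cm and each number of a turn by 180 degrees. A row lasts 1/12 s, in which the tool goes at most 41.7 mm and 7.16 degrees, less where a joint would pass 70% of its speed; a pose out of reach is approached as far as the arm can. A call with a number of a shift or a turn outside -1 to 1 is refused whole. A call with a gripper value outside its range is refused whole. The fingers move at their own pace and stop on an object; the grip force is fixed at half the most. Time passes only in rows, so rows that repeat a pose let the fingers close. It gives the time, the measured TCP pose, the force, the opening and the grip force at its end, in the units of the state.
- telemetry.sense(): the state, without advancing time (a new reading comes with each control period).
- get_image(name): name is "side" or "top"; returns (picture, depth): 480x640x3 uint8, red, green, blue; 480x640 float32, m along the optical axis (not along the pixel's ray), 0 where there is no reading.
- camera_model(name): a dict with "mtx" (3x3 intrinsics, pixels), "D" ([k1, k2, p1, p2, k3] as OpenCV has them; the pictures are not rectified), "camera_from_world" (4x4, takes a point from world to camera coordinates). Camera axes: x right, y down, z forward; pixel columns grow to the right and rows downward; lengths in m; the calibration is good to about 2 mm. A picture is of the moment at which its call begins. camera_model takes no time and is no camera call.
- bot.hand_in(): hands the job in; it is judged then, once.
Trained networks look in the newest picture that a camera, given by its name, has taken for a name from the list of things; names that differ only in an ending like _2 or _b are one class to them, and where a whole thing is asked for, a point or a joint stands for the part that bears it (a point fixed in the world has none). Each returns a list of dicts, best first, with "p" (0 to 1); they miss things now and then, are a little off and sometimes report something else, mostly with a low value. They report only what shows in the picture. A call takes as long as a camera call.
- finder.silhouettes(camera, label): "mask" (480x640 bool, what is visible of it) and "rect" ([left, top, width, height] in pixels, round what is visible of it).
The state is a dict: "clock": time; "joint_positions": joint angles; "qd": joint speeds; "tau": joint torques, N m; "tool_pos": TCP position; "tool_rot": TCP orientation; "contact_force": force on the tool from outside, world axes, zero at the start; "moment": the same for the moment, N m; "opening": opening from 0.0 (shut) to 1.0 (fully open); "finger_force": force on a finger pad.
Only numpy, scipy, OpenCV 4.12 (cv2) and the standard library are available. Lean on these libraries where they do the work, as an engineer would, in place of code of your own. Each camera call takes 0.05 s, during which the arm holds its last target. There are 200 camera calls.

TASK

The small pressure canner has finished: slide the safety catch on its lid fully back, turn the lid anticlockwise (seen from above) about an eighth of a turn by its knob until its lugs are clear of the claws, lift it straight off and lay it the right way up on the bare worktop, clear of the canner and the cork trivet. Then take the glass jar out and stand it upright in the middle of the round cork trivet, its whole base on the cork. Put lid and jar down gently, let go of both, and leave the canner and the other things on the worktop where they stand.

Things in the scene. Friction and masses are not known exactly. Their poses are not given: they have to be found in the camera images.
- canner: steel pressure canner pot, loose, 3 kg; origin: centre of its underside, z up; its -x side faces roughly the robot. Wall radius 79 mm (inside 75), flange radius 96, flange top at z = 128 mm. Two short black handles on the -x and +x sides reach to radius 136 mm at z = 100 mm. Three claws on the flange, at 95, -145 and -25 degrees from x, hold the lid down: radius 80 (lip) to 98 mm, to z = 148 mm.
- canner_fork (a point): middle of the gap (17 mm) between two small steel posts on the canner's flange, on its -x side at radius 88 mm, z = 138 mm; posts reach z = 146 mm. The catch's nose stands in it when locked.
- canner_lid: round steel lid, loose, 0.5 kg; origin: centre of its underside (flat rubber plug, radius 71 mm, 8 mm deep), z up. Deck (radius 74 mm) at z = 16 mm. Seated it lies at z = 120 mm of the canner, locked with axes as the canner's, its three lugs (radius 88 mm) under the claws. With the catch back it turns anticlockwise only, and lifts off when turned 0.42 to 1.05 rad, best 0.785. About 3 mm side play.
- lid_knob (a point): middle of the lid's black bar knob, on the lid's axis at lid z = 50 mm (lid lying on the worktop: 50 mm above it). The bar is 52 mm long along the lid's x, 18 mm thick along y, lid z = 30 to 60 mm. Pinch it from above across y. To be clear of the claws the lid must be raised 30 mm.
- catch (a joint): slide of the safety catch on the lid, m: 0 = locked (nose in the canner's fork, the lid cannot turn), 0.020 = fully back. It slides along the lid's +x, from the rim towards the knob, needs about 2 N and stays where it is left. Below about 0.016 its nose still fouls the fork or a claw.
- catch_tab (a point): the catch's black upright thumb tab, 14 mm wide along the lid's y, 12 mm along x, lid z = 22 to 51 mm; this point is on its middle line at lid z = 40 mm, x = -62 mm when locked, -42 mm when fully back. A low steel guide (to lid z = 27 mm) stands on its rim side. Pinch it across y, or push it from the rim side.
- jar: glass jar of honey with a black screw cap, loose, 0.27 to 0.43 kg, 94 mm high, cap 63 mm in diameter (z = 83 to 94 mm), glass 60 mm; origin: centre of its underside, z up. It stands on the canner's rack (z = 20 mm) within 10 mm of the canner's axis, hidden until the lid is off. Grip it from above across the cap, at about z = 80 mm.
- trivet: round cork trivet, 116 mm in diameter, 12 mm thick, fixed flat on the worktop in front of the canner on the robot's right; origin: centre of its underside, z up.
- pepper: dark wooden pepper mill, 58 mm wide, 170 mm high, behind the canner on the right; origin at the centre of its foot. Bystander.
- salt: salt shaker with grey cap, 44 mm wide, 90 mm high, right of the canner by the sink's edge; origin at the centre of its foot. Bystander.
- garlic: garlic bulb, 60 mm, 58 mm high, behind on the left; origin at its underside. Bystander. The bare worktop in front of it, left of the canner, is free for the lid.

How it is judged:
On the way, in this order (a step that is already met when the one before it is completed fails the run):
1. the catch is slid fully back while the lid is still locked under its claws (value of joint catch above 0.0165 m and z of canner_lid in the frame of canner below 0.125 m and angle between the x axis of canner_lid and the x axis of canner, either way round below 0.2 rad), for 0.1 s.
2. the lid, still seated, is turned until its lugs are clear of the claws (z of canner_lid in the frame of canner below 0.125 m and angle between the x axis of canner_lid and the x axis of canner, either way round above 0.45 rad), for 0.1 s.
3. the lid lies the right way up on the worktop, clear of the canner, let go (angle between canner_lid's own z axis and vertical below 0.12 rad and height (world z) of canner_lid between -0.006 and 0.01 m and horizontal distance between canner_lid and canner above 0.15 m and contact force between canner_lid and canner below 0.1 N and contact force between canner_lid and trivet below 0.1 N and linear speed of canner_lid below 0.03 m/s and contact force between the fingers and canner_lid below 0.1 N), for 0.2 s.
At the end, for the whole second after the job is handed in: Jar upright (0.1 rad) on the trivet, whole base on the cork (middles within 28 mm); lid flat and right way up (0.12 rad), underside within 10 mm of worktop height, over 150 mm from the canner's middle, touching neither it nor the trivet; both at rest and let go; canner level (all of step 3 and horizontal distance between jar and trivet below 0.028 m and z of jar in the frame of trivet between 0.006 and 0.018 m and angle between jar's own z axis and vertical below 0.1 rad and linear speed of jar below 0.03 m/s and contact force between the fingers and jar below 0.1 N and angle between canner's own z axis and vertical below 0.05 rad).
It fails at once if the canner is dragged more than 30 mm or tipped (distance of canner from where it was at the start of the episode above 0.03 m or angle between canner's own z axis and vertical above 0.2 rad).
It fails at once if the jar is dropped (moves faster than 0.5 m/s outside the fingers) or knocked over ((linear speed of jar above 0.5 m/s and contact force between the fingers and jar below 0.1 N) or angle between jar's own z axis and vertical above 0.8 rad).
It fails at once if the lid is dropped (moves faster than 0.5 m/s outside the fingers) or turned over ((linear speed of canner_lid above 0.5 m/s and contact force between the fingers and canner_lid below 0.1 N) or angle between canner_lid's own z axis and vertical above 0.8 rad).
It fails at once if pepper mill, salt shaker or garlic is moved more than 30 mm (distance of any of pepper, salt, garlic from where it was at the start of the episode above 0.03 m).
It also fails if it takes over 51 s, if anything falls off the work surface, if the arm or the gripper's body presses on something with over 40 N, if the wrist force passes 120 N, or if a joint passes its speed limit or range.

## Working session

There is one attempt and no reset: what is moved stays moved. The work goes in short steps, Python scripts to look and compute and a tool call to move; the robot and the scene stay as the last step left them, time stands still between calls to the robot, and variables do not carry over. Pictures are saved under pics/ and viewed, at most 10 in all, crops included, and the job is handed in when it is done.

Besides the shell and the picture viewer there is one more tool, called in YAML: its name, and indented under it one key for each argument. arm_command: Moves the arm, as the interface text tells. Its arguments: {"type":"object","properties":{"commands":{"type":"array"}},"required":["commands"]}

```bash
mkdir -p pics; cat > h.py <<'E'
import numpy as np, cv2
from cell import telemetry, get_image, camera_model, bot, finder
def world(cam, depth, mask):
    m=camera_model(cam); K=np.array(m["mtx"],float); D=np.array(m["D"],float); T=np.linalg.inv(np.array(m["camera_from_world"]))
    v,u=np.nonzero(mask&(depth>0)); z=depth[v,u]
    if len(u)==0: return np.zeros((0,3))
    n=cv2.undistortPoints(np.stack([u,v],1).astype(np.float64)[:,None],K,D)[:,0]
    P=np.c_[n[:,0]*z,n[:,1]*z,z]
    return P@T[:3,:3].T+T[:3,3]
def proj(cam,P):
    m=camera_model(cam); T=np.array(m["camera_from_world"])
    return cv2.projectPoints(np.array(P,float).reshape(-1,3),cv2.Rodrigues(T[:3,:3])[0],T[:3,3],np.array(m["mtx"],float),np.array(m["D"],float))[0][:,0]
E
python3 - <<'E'
from h import *
s=telemetry.sense(); print({k:np.round(v,3) for k,v in s.items()})
for c in ("top","side"):
    im,d=get_image(c); cv2.imwrite(f"pics/{c}0.png",im[:,:,::-1])
    T=np.linalg.inv(np.array(camera_model(c)["camera_from_world"])); print(c,"cam at",T[:3,3].round(3), "fwd",T[:3,2].round(2))
    for n in ("canner","canner_lid","lid_knob","catch_tab","trivet","pepper","salt","garlic"):
        for r in finder.silhouettes(c,n)[:1]:
            P=world(c,d,r["mask"])
            if len(P): print(c,n,round(r["p"],2),np.round(r["rect"]),"med",np.median(P,0).round(3),"lo",np.percentile(P,2,axis=0).round(3),"hi",np.percentile(P,98,axis=0).round(3))
E
```

```text
{'clock': np.float64(0.0), 'joint_positions': array([ 1.122,  0.492,  1.559,  0.   ,  1.092, -0.106]), 'qd': array([ 0.001,  0.   ,  0.001, -0.002, -0.   , -0.   ]), 'tau': array([ 1.0000e-03, -6.1846e+01, -2.6158e+01, -0.0000e+00,  4.0000e-03,
       -0.0000e+00]), 'tool_pos': array([0.21 , 0.589, 0.404]), 'tool_rot': array([-5.360e-01, -3.095e+00,  2.000e-03]), 'contact_force': array([ 0.298, -0.014,  0.048]), 'moment': array([-0.001, -0.004,  0.044]), 'finger_force': np.float64(0.0), 'opening': np.float64(0.999)}
top cam at [0.407 0.212 1.159] fwd [ 0.19 -0.   -0.98]
top canner 0.75 [279. 202. 112. 155.] med [0.55  0.173 0.128] lo [0.437 0.077 0.101] hi [0.686 0.257 0.149]
top canner_lid 0.79 [286. 235.  97.  90.] med [0.561 0.167 0.137] lo [0.49  0.099 0.132] hi [0.629 0.236 0.18 ]
top lid_knob 0.59 [290. 234.  90.  92.] med [0.561 0.167 0.137] lo [0.49  0.101 0.132] hi [0.628 0.237 0.18 ]
top catch_tab 0.43 [316. 300.  10.  27.] med [0.499 0.19  0.145] lo [0.476 0.18  0.14 ] hi [0.518 0.2   0.173]
top trivet 0.72 [376. 316.  58.  63.] med [0.454 0.023 0.013] lo [ 0.403 -0.028  0
[... 601 characters left out ...]
98 0.129] hi [0.622 0.238 0.179]
side lid_knob 0.8 [265. 222.  94.  58.] med [0.552 0.156 0.136] lo [0.49  0.098 0.129] hi [0.622 0.239 0.179]
side catch_tab 0.57 [264. 236.  23.  18.] med [0.501 0.186 0.15 ] lo [0.48  0.181 0.138] hi [0.517 0.201 0.172]
side trivet 0.87 [279. 345.  73.  64.] med [0.45  0.018 0.011] lo [ 0.4   -0.031  0.002] hi [0.505 0.074 0.014]
side pepper 0.82 [407. 237.  42.  86.] med [0.698 0.01  0.085] lo [ 0.684 -0.004  0.004] hi [0.726 0.04  0.16 ]
side salt 0.76 [388. 299.  28.  48.] med [ 0.611 -0.009  0.052] lo [ 0.601 -0.021  0.003] hi [0.632 0.012 0.088]
side garlic 0.92 [239. 205.  23.  29.] med [0.579 0.439 0.033] lo [0.558 0.422 0.   ] hi [0.613 0.519 0.053]
```

```bash
cat > m.py <<'E'
from h import *
def meas(tag):
    Q=[]
    for c in ("top","side"):
        im,d=get_image(c); cv2.imwrite(f"pics/{c}{tag}.png",im[:,:,::-1])
        P=world(c,d,np.ones(d.shape,bool)); 
        sel=(np.hypot(P[:,0]-.561,P[:,1]-.167)<.11); P=P[sel]
        k=P[(P[:,2]>.174)&(P[:,2]<.19)&(np.hypot(P[:,0]-.561,P[:,1]-.167)<.045)]
        t=P[(P[:,2]>.160)&(P[:,2]<.178)&(np.hypot(P[:,0]-.561,P[:,1]-.167)>.04)]
        if len(k)>5:
            r=cv2.minAreaRect((k[:,:2]*1000).astype(np.float32)); print(c,"knob",len(k),k.mean(0).round(4),r)
        if len(t): print(c,"tab",len(t),t.mean(0).round(4),t.min(0).round(3),t.max(0).round(3))
        deck=P[(abs(P[:,2]-.136)<.003)&(np.hypot(P[:,0]-.561,P[:,1]-.167)<.085)]
        print(c,"deck",cv2.minEnclosingCircle((deck[:,:2]*1000).astype(np.float32)))
if __name__=="__main__":
    meas("1")
    im=cv2.imread("pics/top1.png")[160:400,140:460]; cv2.imwrite("pics/crop1.png",cv2.resize(im,(800,600)))
E
python3 m.py
```

```text
top knob 321 [0.5622 0.1665 0.1796] ((562.8324584960938, 166.46734619140625), (17.820085525512695, 51.1588249206543), 70.37840270996094)
top tab 67 [0.512  0.1847 0.1695] [0.497 0.143 0.16 ] [0.615 0.194 0.174]
top deck ((560.025146484375, 165.98362731933594), 84.27796173095703)
side knob 210 [0.5594 0.1664 0.1783] ((560.541259765625, 168.40432739257812), (18.08247184753418, 49.63203811645508), 66.57705688476562)
side tab 65 [0.5018 0.1873 0.1675] [0.496 0.182 0.16 ] [0.508 0.196 0.173]
side deck ((561.038330078125, 167.01287841796875), 84.90168762207031)
```

View pics/crop1.png

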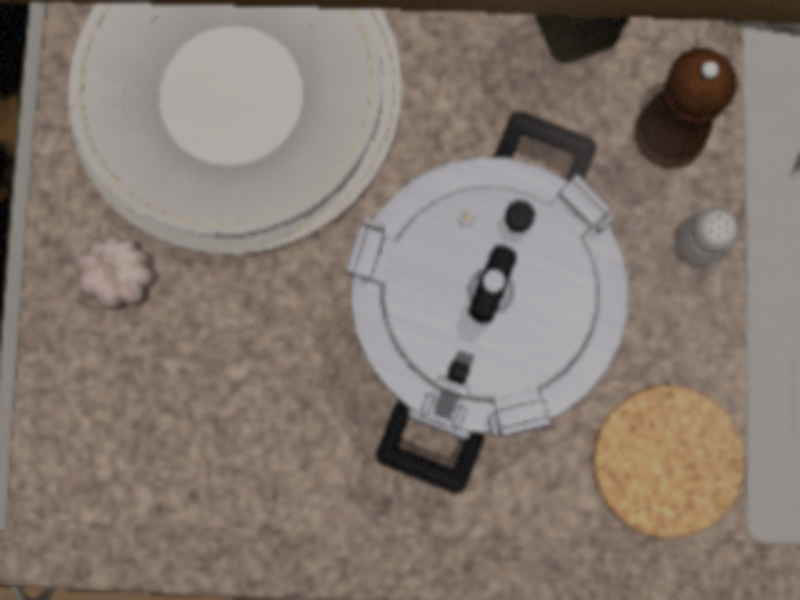

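The crop shows the lid knob at (490,290), the catch tab at (460,370) and the trivet at (670,460). The lid x axis points about -20° in world, which the tool's y axis (70°) already fits. Next I move above the tab.

arm_command:
  commands:
    - [-0.3,0.2,-0.2,0,0]
    - [-0.3,0.4,-0.4,0,0]
    - [-0.3,0.6,-0.6,0,0]
    - [-0.3,0.8,-0.8,0,0]
    - [-0.3,1,-1,0,0]

```text
clock: 1.42
tool_pos: [0.3583, 0.4398, 0.4049]
tool_rot: [0.535, 3.095, 0.001]
contact_force: [0.5, 0.9, -1.1]
opening: 0.65
finger_force: 0.0
```

arm_command:
  commands:
    - [-0.3,0.2,-0.2,0,0]
    - [-0.3,0.4,-0.4,0,0]
    - [-0.3,0.6,-0.6,0,0]
    - [-0.3,0.8,-0.8,0,0]
    - [-0.3,0.957,-1,0,0]

```text
clock: 1.83
tool_pos: [0.5024, 0.2897, 0.4048]
tool_rot: [0.536, 3.095, 0.001]
contact_force: [1.2, 1.0, 0.8]
opening: 0.65
finger_force: 0.0
```

arm_command:
  commands:
    - [-0.3,0,-0.2,0,0]
    - [-0.3,0,-0.4,0,0]
    - [-0.3,0,-0.6,0,0]
    - [-0.3,0,-0.673,0,0]
    - [-0.3,0,-0.673,0,0]
    - [-0.3,0,-0.673,-0.1,0]
    - [-0.3,0,-0.673,-0.1,0]

```text
clock: 2.42
tool_pos: [0.5007, 0.191, 0.3882]
tool_rot: [-0.536, -3.094, 0.001]
contact_force: [0.1, 0.4, -1.1]
opening: 0.654
finger_force: 0.0
```

```bash
python3 - <<'E'
from h import *
s=telemetry.sense(); print({k:np.round(s[k],4) for k in("clock","tool_pos","tool_rot","contact_force","opening")})
R=cv2.Rodrigues(np.array(s["tool_rot"]))[0]; print("y angle",np.degrees(np.arctan2(R[1,1],R[0,1])))
im,d=get_image("side"); cv2.imwrite("pics/s2.png",cv2.resize(im[130:340,190:450,::-1],(780,630))[:600])
E
```

```text
{'clock': np.float64(2.4167), 'tool_pos': array([0.5007, 0.191 , 0.3882]), 'tool_rot': array([-5.3560e-01, -3.0937e+00,  8.0000e-04]), 'contact_force': array([ 0.0725,  0.3922, -1.0635]), 'opening': np.float64(0.6537)}
y angle 70.35439353234379
```

View pics/s2.png

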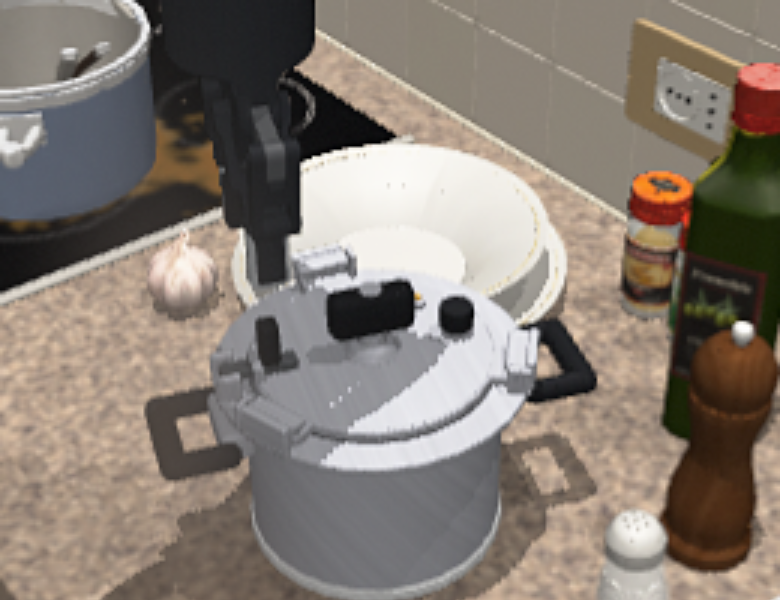

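The gripper hangs just above the tab (268,342), and the posts and guide are at about (230,365). Now I descend around the tab.

arm_command:
  commands:
    - [-0.3,0,0,-0.1,0]
    - [-0.3,0,0,-0.25,0]
    - [-0.3,0,0,-0.35,0]
    - [-0.3,0,0,-0.42,0]
    - [-0.3,0,0,-0.46,0]
    - [-0.3,0,0,-0.46,0]
    - [-0.3,0,0,-0.46,0]
    - [-0.3,0,0,-0.46,0]

```text
clock: 3.13
tool_pos: [0.5011, 0.1906, 0.3216]
tool_rot: [0.535, 3.094, 0.001]
contact_force: [-0.1, -0.0, -0.1]
opening: 0.648
finger_force: 0.0
```

```bash
python3 - <<'E'
from h import *
s=telemetry.sense(); print({k:np.round(s[k],4) for k in("clock","tool_pos","contact_force","opening")})
a=get_image("side")[0][170:270,210:330,::-1]; b=get_image("top")[0][230:330,270:390,::-1]
cv2.imwrite("pics/s3.png",cv2.resize(np.hstack([a,b]),(800,333)))
E
```

```text
{'clock': np.float64(3.1333), 'tool_pos': array([0.5011, 0.1906, 0.3216]), 'contact_force': array([-0.1074, -0.0006, -0.123 ]), 'opening': np.float64(0.6479)}
```

View pics/s3.png

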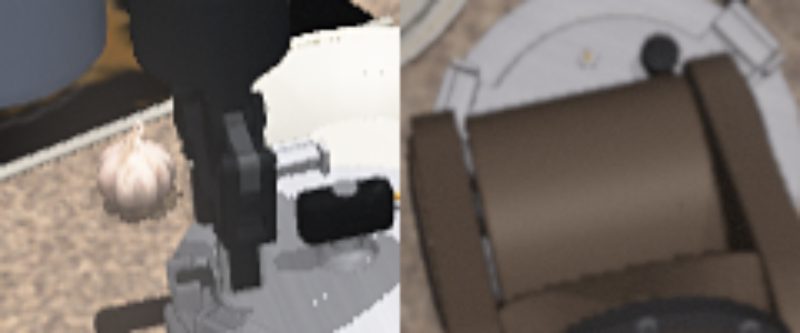

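The near finger covers the tab, which is between the fingers and clear of the guide. I close the gripper.

arm_command:
  commands:
    - [0.3,0,0,0,0]
    - [1,0,0,0,0]
    - [1,0,0,0,0]
    - [1,0,0,0,0]
    - [1,0,0,0,0]
    - [1,0,0,0,0]
    - [1,0,0,0,0]
    - [1,0,0,0,0]

```text
clock: 3.9
tool_pos: [0.5009, 0.1903, 0.3209]
tool_rot: [0.536, 3.095, 0.0]
contact_force: [-1.4, -2.3, 5.7]
opening: 0.151
finger_force: 58.8
```

Opening is about 13 mm, so the tab is gripped. I slide it 20 mm along the lid's x axis.

arm_command:
  commands:
    - [1,0.025,-0.009,0,0]
    - [1,0.05,-0.018,0,0]
    - [1,0.075,-0.027,0,0]
    - [1,0.1,-0.037,0,0]
    - [1,0.125,-0.046,0,0]
    - [1,0.125,-0.046,0,0]
    - [1,0.125,-0.046,0,0]
    - [1,0.125,-0.046,0,0]

```text
clock: 4.57
tool_pos: [0.52, 0.1835, 0.321]
tool_rot: [0.536, 3.094, 0.001]
contact_force: [2.0, -0.6, 4.0]
opening: 0.146
finger_force: 58.8
```

arm_command:
  commands:
    - [1,0.009,-0.003,0,0]
    - [1,0.015,-0.005,0,0]
    - [1,0.015,-0.005,0,0]
    - [1,0.015,-0.005,0,0]

```text
clock: 4.9
tool_pos: [0.5211, 0.1832, 0.321]
tool_rot: [-0.535, -3.093, -0.0]
contact_force: [-7.2, 3.5, 10.8]
opening: 0.146
finger_force: 59.5
```

The force rose to about 8 N, so the catch is at its end stop. I release, rise and shift above the knob.

arm_command:
  commands:
    - [-0.2,-0.015,0.005,0,0]
    - [-0.3,-0.015,0.005,0,0]
    - [-0.3,-0.015,0.005,0,0]
    - [-0.3,-0.015,0.005,0,0]
    - [-0.3,0,0,0.15,0]
    - [-0.3,0,0,0.3,0]
    - [-0.3,0,0,0.4,0]
    - [-0.3,0,0,0.4,0]
    - [-0.3,0.13,-0.05,0.4,0]
    - [-0.3,0.262,-0.1,0.4,0]
    - [-0.3,0.262,-0.1,0.4,0]
    - [-0.3,0.262,-0.1,0.4,0]

```text
clock: 5.9
tool_pos: [0.5616, 0.1673, 0.3796]
tool_rot: [-0.537, -3.094, 0.001]
contact_force: [-0.5, -0.5, 1.5]
opening: 0.655
finger_force: 0.0
```

```bash
python3 - <<'E'
from m import *
s=telemetry.sense(); print({k:np.round(s[k],4) for k in("clock","tool_pos","contact_force","opening")})
meas("4")
a=cv2.imread("pics/side4.png")[150:290,210:410]; cv2.imwrite("pics/s4.png",cv2.resize(a,(800,560)))
E
```

```text
{'clock': np.float64(5.9), 'tool_pos': array([0.5616, 0.1673, 0.3796]), 'contact_force': array([-0.4726, -0.5061,  1.4708]), 'opening': np.float64(0.6549)}
top deck ((555.6831665039062, 226.48019409179688), 49.6660041809082)
side knob 204 [0.5604 0.1651 0.1784] ((562.1524658203125, 166.47488403320312), (17.57016372680664, 50.89296340942383), 67.41580200195312)
side tab 42 [0.5195 0.1803 0.1674] [0.516 0.175 0.16 ] [0.525 0.189 0.172]
side deck ((560.8497314453125, 167.3758087158203), 84.63798522949219)
```

View pics/s4.png

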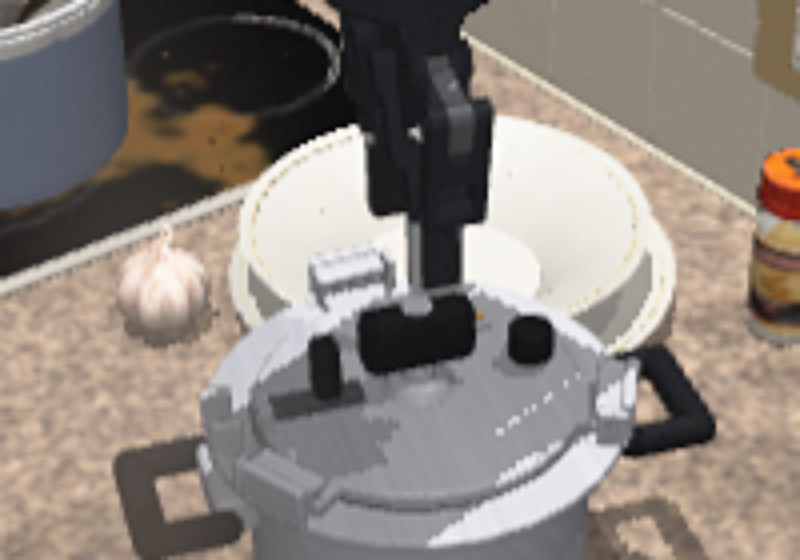

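The tab (325,365) is now next to the knob (415,330), about 19 mm from its start. I descend and pinch the knob.

arm_command:
  commands:
    - [-0.3,0,0,-0.1,0]
    - [-0.3,0,0,-0.22,0]
    - [-0.3,0,0,-0.32,0]
    - [-0.3,0,0,-0.38,0]
    - [-0.3,0,0,-0.38,0]
    - [-0.3,0,0,-0.38,0]
    - [0.3,0,0,-0.38,0]
    - [1,0,0,-0.38,0]
    - [1,0,0,-0.38,0]
    - [1,0,0,-0.38,0]
    - [1,0,0,-0.38,0]
    - [1,0,0,-0.38,0]
    - [1,0,0,-0.38,0]
    - [1,0,0,-0.38,0]

```text
clock: 7.17
tool_pos: [0.5613, 0.1678, 0.3247]
tool_rot: [0.535, 3.094, 0.001]
contact_force: [-0.9, 0.3, 5.5]
opening: 0.2
finger_force: 59.1
```

arm_command:
  commands:
    - [1,0,0,0,0.02]
    - [1,0,0,0,0.04]
    - [1,0,0,0,0.06]
    - [1,0,0,0,0.08]
    - [1,0,0,0,0.1]
    - [1,0,0,0,0.12]
    - [1,0,0,0,0.14]
    - [1,0,0,0,0.16]
    - [1,0,0,0,0.18]
    - [1,0,0,0,0.2]
    - [1,0,0,0,0.22]
    - [1,0,0,0,0.24]
    - [1,0,0,0,0.25]
    - [1,0,0,0,0.25]
    - [1,0,0,0,0.25]
    - [1,0,0,0,0.25]

```text
clock: 8.5
tool_pos: [0.5612, 0.1677, 0.3247]
tool_rot: [-0.689, 3.064, 0.0]
contact_force: [-0.6, 0.2, 7.1]
opening: 0.202
finger_force: 59.3
```

```bash
python3 - <<'E'
from m import *
s=telemetry.sense(); print({k:np.round(s[k],4) for k in("clock","tool_pos","contact_force","moment","opening","joint_positions")})
R=cv2.Rodrigues(np.array(s["tool_rot"]))[0]; print("y angle",np.degrees(np.arctan2(R[1,1],R[0,1])))
meas("5")
a=cv2.imread("pics/side5.png")[150:290,210:410]; cv2.imwrite("pics/s5.png",cv2.resize(a,(800,560)))
E
```

```text
{'clock': np.float64(8.5), 'tool_pos': array([0.5612, 0.1677, 0.3247]), 'contact_force': array([-0.6218,  0.1613,  7.0773]), 'moment': array([-0.0387,  0.4156, -0.129 ]), 'opening': np.float64(0.202), 'joint_positions': array([ 1.7760e-01,  5.2680e-01,  1.7429e+00,  4.0000e-04,  8.7070e-01,
       -1.8356e+00])}
y angle 115.33537290519459
top deck ((540.4464721679688, 228.50482177734375), 43.13018035888672)
side knob 283 [0.5553 0.1622 0.1806] ((559.7957153320312, 164.51663208007812), (36.78883743286133, 40.881744384765625), 71.52204132080078)
side tab 57 [0.5213 0.1467 0.1669] [0.516 0.141 0.16 ] [0.527 0.155 0.172]
side deck ((560.928466796875, 166.97816467285156), 84.94132995605469)
```

View pics/s5.png

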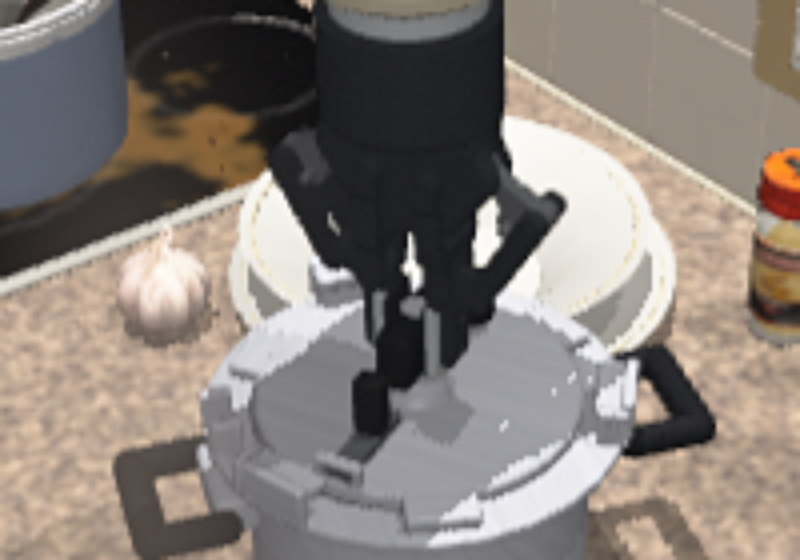

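The lid has turned about 45° and is still seated (tab at (370,400)), and the canner's handles haven't moved. I lift the lid straight up, and check the edge of the worktop meanwhile.

arm_command:
  commands:
    - [1,0,0,0.03,0]
    - [1,0,0,0.08,0]
    - [1,0,0,0.16,0]
    - [1,0,0,0.26,0]
    - [1,0,0,0.36,0]
    - [1,0,0,0.46,0]
    - [1,0,0,0.53,0]
    - [1,0,0,0.53,0]
    - [1,0,0,0.53,0]

```text
clock: 9.35
tool_pos: [0.561, 0.1677, 0.4033]
tool_rot: [-0.689, 3.065, 0.0]
contact_force: [0.9, 0.2, -5.9]
opening: 0.202
finger_force: 58.9
```

```bash
python3 - <<'E'
from m import *
s=telemetry.sense(); print({k:np.round(s[k],4) for k in("clock","tool_pos","contact_force","moment","opening")})
im,d=get_image("top"); P=world("top",d,np.ones(d.shape,bool))
for y0 in (.3,.375,.45):
    q=P[(abs(P[:,1]-y0)<.01)]; w=q[abs(q[:,2])<.006]; print(y0,"worktop x",w[:,0].min().round(3),w[:,0].max().round(3))
q=P[(abs(P[:,0]-.455)<.01)]; w=q[abs(q[:,2])<.006]; print("y max",w[:,1].max().round(3))
q=P[(P[:,1]>.29)&(P[:,1]<.47)&(P[:,0]>.36)&(P[:,0]<.55)]; print("tallest in zone",np.percentile(q[:,2],[1,50,99.5]))
im2,d=get_image("side"); P=world("side",d,np.ones(d.shape,bool)); q=P[(np.hypot(P[:,0]-.561,P[:,1]-.167)<.1)&(P[:,2]>.15)&(P[:,2]<.25)]
print(np.histogram(q[:,2],20))
E
```

```text
{'clock': np.float64(9.35), 'tool_pos': array([0.561 , 0.1677, 0.4033]), 'contact_force': array([ 0.8725,  0.2369, -5.8803]), 'moment': array([ 0.0128, -0.0148,  0.0382]), 'opening': np.float64(0.2015)}
0.3 worktop x 0.344 0.63
0.375 worktop x 0.343 0.607
0.45 worktop x 0.343 0.641
y max 0.831
tallest in zone [-5.01443087e-03  7.10429827e-05  5.92106638e-03]
(array([   3,    0,    0,    0,    0,    0,    0,    0,    0,   13,   77,
        175, 2705,  276,  140,   62,   70,   82,   95,  118]), array([0.15006124, 0.15505508, 0.16004893, 0.16504278, 0.17003662,
       0.17503047, 0.18002432, 0.18501816, 0.19001201, 0.19500586,
       0.1999997 , 0.20499355, 0.2099874 , 0.21498124, 0.21997509,
       0.22496894, 0.22996278, 0.23495663, 0.23995048, 0.24494432,
       0.24993817]))
```

The lid is off (5.9 N load, deck at 0.213). I carry it to the free spot at about (0.46, 0.375).

arm_command:
  commands:
    - [1,-0.05,0.1,0,0]
    - [1,-0.13,0.26,0,0]
    - [1,-0.23,0.46,0,0]
    - [1,-0.33,0.66,0,0]
    - [1,-0.43,0.86,0,0]
    - [1,-0.5,1,0,0]

```text
clock: 9.95
tool_pos: [0.4849, 0.3197, 0.4022]
tool_rot: [0.69, -3.063, -0.0]
contact_force: [0.3, -0.5, -5.3]
opening: 0.2
finger_force: 59.3
```

arm_command:
  commands:
    - [1,-0.1,0.2,-0.08,0]
    - [1,-0.17,0.35,-0.22,0]
    - [1,-0.173,0.383,-0.42,0]
    - [1,-0.173,0.383,-0.62,0]
    - [1,-0.173,0.383,-0.8,0]
    - [1,-0.173,0.383,-0.92,0]
    - [1,-0.173,0.383,-1,0]
    - [1,-0.173,0.383,-1,0]
    - [1,-0.173,0.383,-1,0]

```text
clock: 10.7
tool_pos: [0.4604, 0.3752, 0.2529]
tool_rot: [0.689, -3.064, 0.0]
contact_force: [0.3, -0.5, -5.2]
opening: 0.198
finger_force: 59.4
```

arm_command:
  commands:
    - [1,0,0,-0.08,0]
    - [1,0,0,-0.16,0]
    - [1,0,0,-0.23,0]
    - [1,0,0,-0.27,0]
    - [1,0,0,-0.29,0]
    - [1,0,0,-0.3,0]
    - [1,0,0,-0.31,0]
    - [1,0,0,-0.31,0]

```text
clock: 11.37
tool_pos: [0.4603, 0.3752, 0.2068]
tool_rot: [-0.69, 3.065, 0.0]
contact_force: [0.0, 0.2, -6.0]
opening: 0.201
finger_force: 59.6
```

arm_command:
  commands:
    - [1,0,0,-0.005,0]
    - [1,0,0,-0.01,0]
    - [1,0,0,-0.015,0]
    - [1,0,0,-0.018,0]
    - [1,0,0,-0.018,0]

```text
clock: 11.78
tool_pos: [0.4603, 0.3752, 0.2049]
tool_rot: [-0.689, 3.064, 0.001]
contact_force: [-1.1, -1.4, 4.6]
opening: 0.201
finger_force: 60.9
```

The lid is in contact with the worktop (about 10 N change). I release gently and rise.

arm_command:
  commands:
    - [0.3,0,0,0,0]
    - [0.1,0,0,0,0]
    - [-0.1,0,0,0,0]
    - [-0.1,0,0,0,0]
    - [-0.1,0,0,0,0]
    - [-0.1,0,0,0.1,0]
    - [-0.1,0,0,0.25,0]
    - [-0.1,0,0,0.5,0]
    - [-0.6,0,0,0.75,0]
    - [-1,0,0,1,0]
    - [-1,0,0,1,0]

```text
clock: 12.7
tool_pos: [0.4608, 0.3756, 0.361]
tool_rot: [-0.688, 3.055, 0.006]
contact_force: [-0.3, 0.3, 0.3]
opening: 0.942
finger_force: 0.0
```

```bash
cat > j.py <<'E'
from h import *
def jar():
    s=telemetry.sense(); print({k:np.round(s[k],4) for k in("clock","tool_pos","contact_force","opening")})
    for c in ("top","side"):
        im,d=get_image(c); A=world(c,d,np.ones(d.shape,bool))
        for n in ("jar","canner_lid","trivet"):
            for r in finder.silhouettes(c,n)[:1]:
                P=world(c,d,r["mask"]); print(c,n,round(r["p"],2),np.median(P,0).round(3),np.percentile(P,2,axis=0).round(3),np.percentile(P,98,axis=0).round(3))
        cap=A[(np.hypot(A[:,0]-.561,A[:,1]-.167)<.06)&(abs(A[:,2]-.114)<.006)]
        if len(cap)>20: print(c,"cap",len(cap),np.median(cap[:,2]).round(4),cv2.minEnclosingCircle((cap[:,:2]*1000).astype(np.float32)),cap.mean(0).round(4))
        cv2.imwrite(f"pics/{c}6.png",im[:,:,::-1])
jar()
im=cv2.imread("pics/top6.png")[160:400,140:460]; cv2.imwrite("pics/crop6.png",cv2.resize(im,(800,600)))
E
python3 j.py
```

```text
{'clock': np.float64(12.7), 'tool_pos': array([0.4608, 0.3756, 0.361 ]), 'contact_force': array([-0.2528,  0.2951,  0.2721]), 'opening': np.float64(0.942)}
top jar 0.85 [0.559 0.169 0.114] [0.533 0.14  0.03 ] [0.59  0.197 0.118]
top canner_lid 0.73 [0.473 0.316 0.016] [0.42  0.295 0.01 ] [0.544 0.365 0.021]
top trivet 0.71 [0.571 0.164 0.107] [0.442 0.08  0.012] [0.68  0.253 0.148]
top cap 1011 0.1141 ((562.7899169921875, 168.0115509033203), 31.8513240814209) [0.5624 0.168  0.1141]
side jar 0.98 [0.556 0.161 0.112] [0.532 0.139 0.072] [0.59  0.198 0.115]
side canner_lid 0.88 [0.447 0.362 0.016] [0.393 0.301 0.007] [0.534 0.443 0.059]
side trivet 0.81 [0.45  0.019 0.011] [ 0.401 -0.031  0.003] [0.505 0.074 0.014]
side cap 658 0.1134 ((562.8184814453125, 169.42108154296875), 32.46174621582031) [0.5601 0.1676 0.1132]
```

View pics/crop6.png

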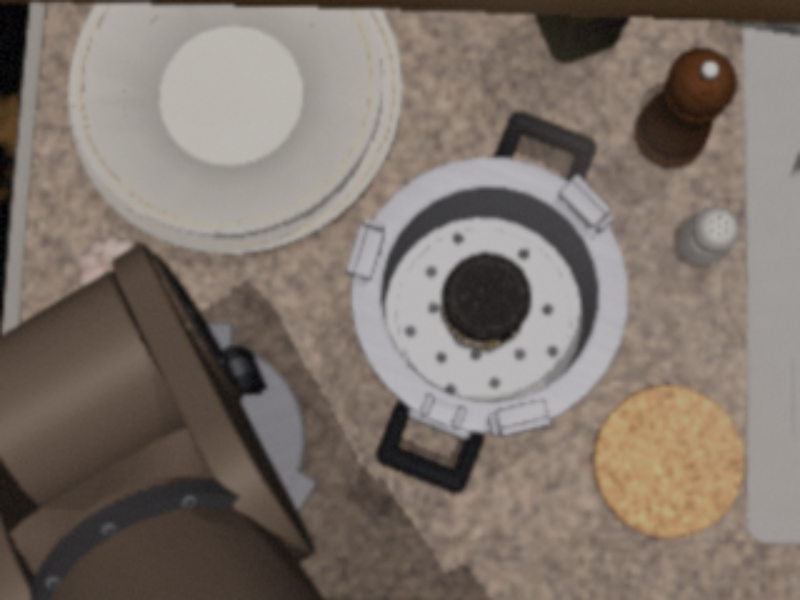

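The crop shows the lid resting on the worktop at lower left and the jar's cap at (487,297) in the canner, world (0.562, 0.168), cap top 0.114. I move above it.

arm_command:
  commands:
    - [-1,0.07,-0.14,0.05,0]
    - [-1,0.17,-0.34,0.1,0]
    - [-1,0.27,-0.54,0.1,0]
    - [-1,0.37,-0.74,0.1,0]
    - [-1,0.47,-0.94,0.1,0]
    - [-1,0.5,-1,0.1,0]

```text
clock: 13.6
tool_pos: [0.5369, 0.222, 0.3683]
tool_rot: [0.686, -3.065, 0.001]
contact_force: [0.3, 0.3, -0.7]
opening: 1.0
finger_force: 0.0
```

arm_command:
  commands:
    - [-1,0.08,-0.18,0,0]
    - [-1,0.175,-0.38,0,0]
    - [-1,0.175,-0.38,0,0]
    - [-1,0.175,-0.38,0,0]
    - [-1,0.175,-0.38,0,0]
    - [-1,0.175,-0.38,0,0]

```text
clock: 14.1
tool_pos: [0.5611, 0.1691, 0.3687]
tool_rot: [0.691, -3.064, -0.0]
contact_force: [-0.5, 0.6, 0.1]
opening: 1.0
finger_force: 0.0
```

arm_command:
  commands:
    - [-1,0.005,-0.006,-0.1,0]
    - [-1,0.005,-0.006,-0.25,0]
    - [-1,0.005,-0.006,-0.4,0]
    - [-1,0.005,-0.006,-0.5,0]
    - [-1,0.005,-0.006,-0.6,0]
    - [-1,0.005,-0.006,-0.68,0]
    - [-1,0.005,-0.006,-0.74,0]
    - [-1,0.005,-0.006,-0.757,0]
    - [-1,0.005,-0.006,-0.757,0]

```text
clock: 14.85
tool_pos: [0.5621, 0.1678, 0.255]
tool_rot: [0.691, -3.064, -0.0]
contact_force: [0.4, 0.5, -0.8]
opening: 1.004
finger_force: 0.0
```

arm_command:
  commands:
    - [-0.7,0,0,0,0]
    - [-0.5,0,0,0,0]
    - [-0.3,0,0,0,0]
    - [0,0,0,0,0]
    - [0.5,0,0,0,0]
    - [1,0,0,0,0]
    - [1,0,0,0,0]
    - [1,0,0,0,0]

```text
clock: 15.52
tool_pos: [0.5624, 0.1675, 0.2568]
tool_rot: [-0.689, 3.063, 0.0]
contact_force: [-1.6, 1.5, 6.0]
opening: 0.721
finger_force: 63.8
```

The jar is gripped across its cap (opening about 61 mm). I lift it straight out.

arm_command:
  commands:
    - [1,0,0,0.03,0]
    - [1,0,0,0.1,0]
    - [1,0,0,0.2,0]
    - [1,0,0,0.32,0]
    - [1,0,0,0.46,0]
    - [1,0,0,0.6,0]
    - [1,0,0,0.74,0]
    - [1,0,0,0.88,0]
    - [1,0,0,1,0]
    - [1,0,0,1,0]

```text
clock: 16.35
tool_pos: [0.5622, 0.1672, 0.4097]
tool_rot: [-0.688, 3.059, -0.0]
contact_force: [0.5, -0.5, -3.6]
opening: 0.722
finger_force: 66.3
```

arm_command:
  commands:
    - [1,0,0,0.07,0]
    - [1,0,0,0.15,0]
    - [1,0,0,0.15,0]
    - [1,0,0,0.15,0]

```text
clock: 16.68
tool_pos: [0.5621, 0.1672, 0.4276]
tool_rot: [0.689, -3.065, -0.0]
contact_force: [0.2, 0.0, -3.1]
opening: 0.718
finger_force: 66.4
```

```bash
python3 - <<'E'
from h import *
s=telemetry.sense(); print({k:np.round(s[k],4) for k in("clock","tool_pos","contact_force","opening","joint_positions")})
im,d=get_image("side"); cv2.imwrite("pics/s7.png",cv2.resize(im[90:400,180:580,::-1],(774,600)))
r=finder.silhouettes("side","jar")
if r: P=world("side",d,r[0]["mask"]); print(np.percentile(P,[1,50,99],axis=0).round(3))
E
```

```text
{'clock': np.float64(16.6833), 'tool_pos': array([0.5621, 0.1672, 0.4276]), 'contact_force': array([ 0.1988,  0.0359, -3.1369]), 'opening': np.float64(0.7184), 'joint_positions': array([ 1.7650e-01,  4.1380e-01,  1.6272e+00,  1.0000e-04,  1.1011e+00,
       -1.8368e+00])}
[[0.531 0.136 0.193]
 [0.547 0.151 0.252]
 [0.587 0.192 0.287]]
```

View pics/s7.png

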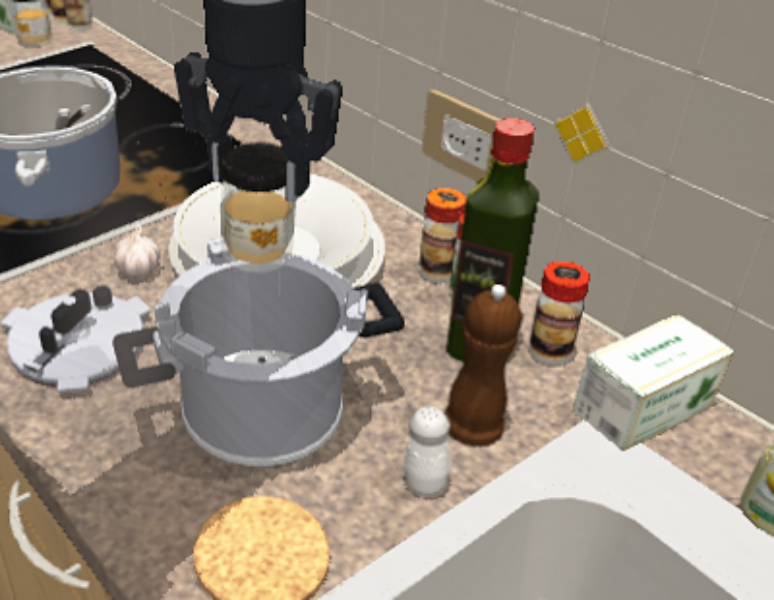

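The jar hangs upright at (258,210) well above the canner, and the lid lies flat at (75,340). I carry the jar over the trivet (262,550).

arm_command:
  commands:
    - [1,-0.04,-0.05,0,0]
    - [1,-0.11,-0.15,0,0]
    - [1,-0.2,-0.27,0,0]
    - [1,-0.3,-0.4,0,0]
    - [1,-0.4,-0.54,0,0]
    - [1,-0.5,-0.67,0,0]
    - [1,-0.6,-0.8,0,0]
    - [1,-0.67,-0.9,0,0]
    - [1,-0.718,-0.965,0,0]
    - [1,-0.718,-0.965,0,0]
    - [1,-0.718,-0.965,0,0]

```text
clock: 17.7
tool_pos: [0.4545, 0.0222, 0.428]
tool_rot: [-0.688, 3.065, 0.0]
contact_force: [-0.2, 0.2, -4.3]
opening: 0.718
finger_force: 66.5
```

arm_command:
  commands:
    - [1,0,0,-0.05,0]
    - [1,0,0,-0.15,0]
    - [1,0,0,-0.3,0]
    - [1,0,0,-0.45,0]
    - [1,0,0,-0.6,0]
    - [1,0,0,-0.74,0]
    - [1,0,0,-0.86,0]
    - [1,0,0,-0.95,0]
    - [1,0,0,-1,0]
    - [1,0,0,-1,0]
    - [1,0,0,-1,0]

```text
clock: 18.62
tool_pos: [0.4549, 0.0229, 0.2778]
tool_rot: [0.69, -3.064, -0.0]
contact_force: [0.1, 0.4, -3.2]
opening: 0.719
finger_force: 66.5
```

```bash
python3 - <<'E'
from h import *
s=telemetry.sense(); print({k:np.round(s[k],4) for k in("clock","tool_pos","contact_force","opening","joint_positions")})
im,d=get_image("side"); cv2.imwrite("pics/s8.png",cv2.resize(im[250:430,220:440,::-1],(733,600)))
r=finder.silhouettes("side","jar")
if r: P=world("side",d,r[0]["mask"]); print(np.percentile(P,[1,50,99],axis=0).round(3))
E
```

```text
{'clock': np.float64(18.6167), 'tool_pos': array([0.4549, 0.0229, 0.2778]), 'contact_force': array([ 0.0956,  0.4142, -3.1827]), 'opening': np.float64(0.7187), 'joint_positions': array([-9.5000e-02,  4.5260e-01,  2.0955e+00,  2.0000e-04,  5.9410e-01,
       -2.1091e+00])}
[[ 0.423 -0.009  0.042]
 [ 0.441  0.008  0.112]
 [ 0.474  0.05   0.137]]
```

View pics/s8.png

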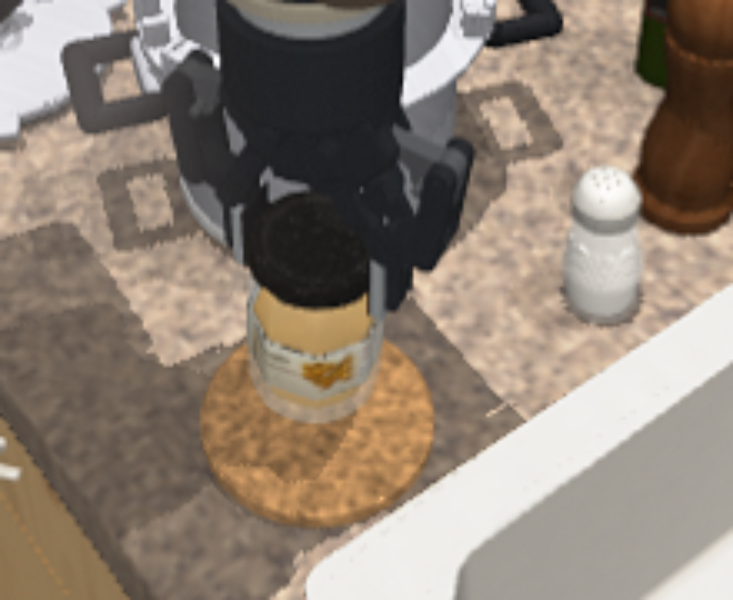

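The jar hangs upright over the trivet's middle (base at (315,405), cork centre about (317,430)), about 29 mm above the cork. I lower it gently.

arm_command:
  commands:
    - [1,0,0,-0.05,0]
    - [1,0,0,-0.1,0]
    - [1,0,0,-0.14,0]
    - [1,0,0,-0.165,0]
    - [1,0,0,-0.18,0]
    - [1,0,0,-0.185,0]
    - [1,0,0,-0.19,0]
    - [1,0,0,-0.195,0]
    - [1,0,0,-0.2,0]
    - [1,0,0,-0.2,0]

```text
clock: 19.55
tool_pos: [0.4547, 0.0227, 0.2488]
tool_rot: [-0.689, 3.064, -0.0]
contact_force: [-3.2, 3.5, 7.4]
opening: 0.716
finger_force: 67.7
```

Contact has been made (the force changed from -3 to +7 N). I release slowly and rise.

arm_command:
  commands:
    - [-0.3,0,0,0,0]
    - [-0.5,0,0,0,0]
    - [-0.7,0,0,0,0]
    - [-1,0,0,0,0]
    - [-1,0,0,0,0]
    - [-1,0,0,0,0]
    - [-1,0,0,0.05,0]
    - [-1,0,0,0.15,0]
    - [-1,0,0,0.3,0]
    - [-1,0,0,0.5,0]
    - [-1,0,0,0.7,0]
    - [-1,0,0,0.9,0]
    - [-1,0,0,1,0]
    - [-1,0,0,1,0]
    - [-1,0,0,1,0]

```text
clock: 20.8
tool_pos: [0.4542, 0.0226, 0.3988]
tool_rot: [-0.689, 3.063, -0.001]
contact_force: [-0.2, 0.7, 0.1]
opening: 1.0
finger_force: 0.0
```

```bash
python3 - <<'E'
from h import *
s=telemetry.sense(); print({k:np.round(s[k],4) for k in("clock","tool_pos","contact_force","opening")})
im,d=get_image("side"); cv2.imwrite("pics/s9.png",cv2.resize(im[150:430,160:480,::-1],(686,600)))
for n in("jar","trivet","canner_lid","salt","pepper","garlic"):
  for r in finder.silhouettes("side",n)[:1]:
    P=world("side",d,r["mask"]); print(n,np.percentile(P,[1,50,99],axis=0).round(3).tolist())
A=world("side",d,np.ones(d.shape,bool)); A=A[np.hypot(A[:,0]-.4545,A[:,1]-.0225)<.06]; c=A[abs(A[:,2]-.105)<.007]
print("cap",np.median(c[:,2]),cv2.minEnclosingCircle((c[:,:2]*1000).astype(np.float32)))
E
```

```text
{'clock': np.float64(20.8), 'tool_pos': array([0.4542, 0.0226, 0.3988]), 'contact_force': array([-0.1928,  0.7462,  0.1089]), 'opening': np.float64(0.9999)}
jar [[0.423, -0.006, 0.014], [0.443, 0.01, 0.086], [0.481, 0.051, 0.106]]
trivet [[0.398, -0.032, 0.001], [0.433, 0.0, 0.011], [0.508, 0.075, 0.023]]
canner_lid [[0.391, 0.295, -0.001], [0.447, 0.364, 0.016], [0.544, 0.457, 0.061]]
salt [[0.601, -0.021, -0.001], [0.611, -0.009, 0.051], [0.649, 0.02, 0.089]]
pepper [[0.683, -0.005, 0.002], [0.698, 0.01, 0.085], [0.729, 0.042, 0.166]]
garlic [[0.558, 0.421, 0.011], [0.577, 0.438, 0.034], [0.604, 0.462, 0.053]]
cap 0.10435198947690871 ((453.9140930175781, 24.26911163330078), 32.05247116088867)
```

View pics/s9.png

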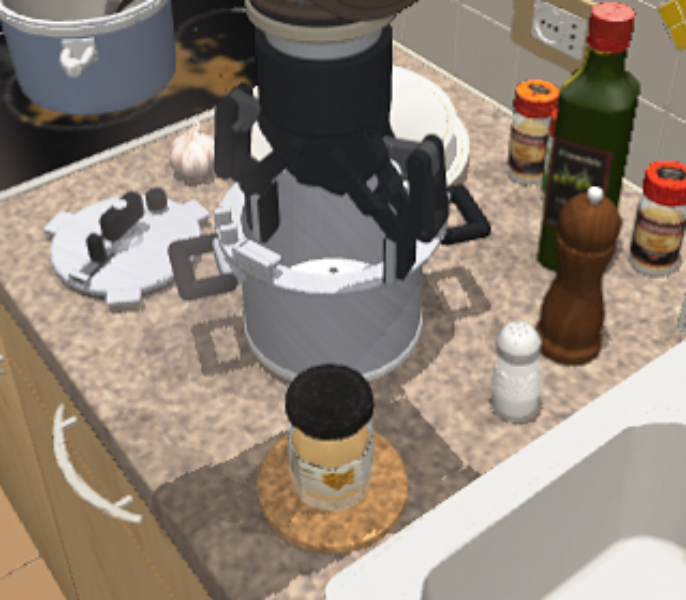

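The jar stands upright in the middle of the trivet (330,440). The lid lies flat at (125,245), and everything else is where it was.

```bash
python3 -c "
from cell import bot
print(bot.hand_in())"
```

```text
the job is handed in; nothing more can be done
None
```

The job is handed in at about 21 s: in the last pictures the lid lay flat and released on the worktop left of the canner, the jar stood upright in the middle of the trivet, and nothing else had moved; the hand-in call gave no verdict.

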